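# Pack the seventh pot into the round spice tin

### The arm

A 6-joint arm with a two-finger parallel gripper is mounted at the origin on a cart in front of the work surface, level with it; the furniture and walls round the work are solid. World frame = base frame: x ahead of the robot, y to its left, z up, the work surface at z = 0. Lengths are in m, angles in rad, forces in N, time in s.
With the tool pointing down it reaches from about 0.25 to 0.8 m from the base axis. Payload 3.9 kg.
Tool frame: the origin (TCP) lies on the centre line of the jaws, within the pads' length; the fingertips stand bot.tcp_to_tips ahead of it and the grasp point (between the pads) lies 3 mm ahead of it (bot.tcp_to_tips is the distance from the TCP to the fingertips, in m); y points along the fingers, z is the direction in which the jaws open and shut, and the axes are right-handed (so a half turn about y gives the same grasp; the last joint's range is limited). The gripper opens to 85 mm and grips with 20 to 120 N. Pads are 22 mm wide; open, the fingers measure 114 mm over their backs; the gripper's body (76 mm by 85 mm) begins 54 mm behind the grasp point. The pads swing forward as they close: fully open they stand 13 mm farther back than shut.
Start: joints at [1.258, 0.26, -0.138, 1.173, 0, 1.571], TCP at [0.162, 0.5, 0.253] pointing down, gripper open.
Joint ranges: [-2.78, 2.78], [-0.83, 1.72], [-1.28, 1.37], [-1.9, 2.12], [-1.57, 1.48], [-3.14, 3.14]. Speed limits (rad/s): [2.57, 2.57, 3.14, 3.14, 3.14, 3.14].

### API

Orientations are given as a 3x3 rotation matrix whose columns are the frame's x, y, z axes.
In Python, from workcell import status, read_camera, camera_params, job, bot gives the robot as it stands.
- The arm moves only by the shell command python3 -m creep 'ROWS' [OPENING] [FORCE]. ROWS is JSON, a list of rows, each a list of 2 entries, a list of its own where there are three numbers: the shift along the tool's x, y, z in mm, then the turn, a rotation vector about the tool's x, y, z in rad. A call has 1 to 5 rows; each row is the pose to reach, as a shift and turn from the pose commanded when the call began, along the tool's axes at that moment; what a row does not reach only later rows make up. A row lasts 1/10 s, in which the tool goes at most 50 mm and 8.59 degrees, less where a joint would pass 70% of its speed; a pose out of reach is approached as far as the arm can. A call with a gripper value outside its range is refused whole. OPENING is the opening in per cent of the stroke, from 0 (shut) to 100 (fully open), set as the call begins (- or left out, the last holds). The fingers move at their own pace and stop on an object; FORCE is the grip in N (left out, the last holds). Time passes only in rows, so rows that repeat a pose let the fingers close. It gives the time, the measured TCP pose, the force and the opening at its end, in the units of the state.
- status.get_state(): the state, without advancing time (a new reading comes with each control period).
- read_camera(name): name is "scene" or "side" or "wrist"; returns (picture, depth): 400x640x3 uint8, blue, green, red; 400x640 float32, m along the optical axis (not along the pixel's ray), 0 where there is no reading.
- camera_params(name): a dict with "K" (3x3 intrinsics, pixels), "k1" (the pictures are not rectified: a ray, as slopes to the right and down, at radius r is drawn at 1 + k1 r^2 times it, then the intrinsics apply), "R" (3x3) and "t" (3): a world point X has camera coordinates R X + t; the wrist camera has in their place "T_tool_cam" (4x4, takes a point from camera to tool coordinates, whose origin is the TCP and whose axes are the tool frame's). Camera axes: x right, y down, z forward; pixel columns grow to the right and rows downward; lengths in m; the calibration is good to about 2 mm. A picture is of the moment at which its call begins: read the wrist's pose just before it. camera_params takes no time and is no camera call.
- job.hand_in(): hands the job in, once; it reports no verdict.
The state is a dict: "clock": time; "joint_positions": joint angles; "qd": joint speeds; "tau": joint torques, N m; "tool_pos": TCP position; "tool_rot": TCP orientation; "force": force on the tool from outside, world axes, zero at the start; "moment": the same for the moment, N m; "gripper_width": finger opening in m.
Only numpy, scipy, OpenCV 4.12 (cv2) and the standard library are available. Lean on these libraries where they do the work, as an engineer would, in place of code of your own. Each camera call takes 0.05 s, during which the arm holds its last target. There are 200 camera calls.

### The job

Get the last spice pot into the round spice tin with the other six, so that all seven stand flat on the tin's floor, one in the middle and six round it, and the tin's lid could go on later. One pot in the tin has strayed and takes up the room, so it will have to be closed up against its neighbour to make way. Lower pots in rather than dropping them, do not tip any over, and leave the tin about where it is and everything else alone.

Things in the scene. Friction and masses are not known exactly. Their poses are not given: they have to be found in the camera images.
- tin: open round steel spice tin, loose, 1.0 to 1.6 kg; inner diameter 188 mm, outer 194 mm, floor 3 mm thick, rim 50 mm above the surface (knobs of pots in it stand clear above the rim). No dividers: it takes exactly seven pots, one in the middle, six round it, about 4 mm to spare all round. Origin: centre of its underside, z up; its yaw means nothing.
- pot_1: a spice pot just like pot_7, standing loose on the tin's floor at the start. Of pot_1 to pot_6 one is in the middle, four stand along the wall side by side, 1 to 3 mm apart, and one strayed pot stands alone at the wall in the remaining arc, with a gap on either side too narrow for a pot; which is which varies. Origin: centre of its underside, z up.
- pot_2: a spice pot just like pot_7, standing loose on the tin's floor at the start. Of pot_1 to pot_6 one is in the middle, four stand along the wall side by side, 1 to 3 mm apart, and one strayed pot stands alone at the wall in the remaining arc, with a gap on either side too narrow for a pot; which is which varies. Origin: centre of its underside, z up.
- pot_3: a spice pot just like pot_7, standing loose on the tin's floor at the start. Of pot_1 to pot_6 one is in the middle, four stand along the wall side by side, 1 to 3 mm apart, and one strayed pot stands alone at the wall in the remaining arc, with a gap on either side too narrow for a pot; which is which varies. Origin: centre of its underside, z up.
- pot_4: a spice pot just like pot_7, standing loose on the tin's floor at the start. Of pot_1 to pot_6 one is in the middle, four stand along the wall side by side, 1 to 3 mm apart, and one strayed pot stands alone at the wall in the remaining arc, with a gap on either side too narrow for a pot; which is which varies. Origin: centre of its underside, z up.
- pot_5: a spice pot just like pot_7, standing loose on the tin's floor at the start. Of pot_1 to pot_6 one is in the middle, four stand along the wall side by side, 1 to 3 mm apart, and one strayed pot stands alone at the wall in the remaining arc, with a gap on either side too narrow for a pot; which is which varies. Origin: centre of its underside, z up.
- pot_6: a spice pot just like pot_7, standing loose on the tin's floor at the start. Of pot_1 to pot_6 one is in the middle, four stand along the wall side by side, 1 to 3 mm apart, and one strayed pot stands alone at the wall in the remaining arc, with a gap on either side too narrow for a pot; which is which varies. Origin: centre of its underside, z up.
- pot_7: the last spice pot, standing on the surface right of the tin: round, steel, 60 mm across (foot 50 mm, widening over 10 mm), lid top 46 mm up; on it a black knob 20 mm across, 50 to 71 mm up, straight-sided from 53 to 67 mm. Lid fixed to the pot: carry it by the knob (dragged over a floor by the knob it catches: lift it a few mm). 0.1 to 0.2 kg. All seven pots are identical. Origin: centre of the underside, z up.
- mug_2: bystander: striped mug at the back right, 82 mm across, 100 mm high. Origin: centre of its underside.
- jar_1: bystander: small jar with a green cap at the back, 61 x 66 x 107 mm. Origin: centre of its underside.
- salt_jar: bystander: slim spice jar with a black cap at the back, 41 mm across, 105 mm high. Origin: centre of its underside.
- pepper_jar: bystander: slim spice jar with a black cap at the back, 44 mm across, 105 mm high. Origin: centre of its underside.
Things that resemble listed ones, but are neither listed nor needed, are in the scene too. Leave any pink or turquoise look-alike of the pot_1 alone. Leave any orange look-alike of the pot_7 alone.

How it is judged:
By the outcome, as a careful person would: the job done as asked, in the order asked, and still so for the second after the job is handed in, with the robot touching nothing.
It also fails if it takes over 48 s, if anything falls off the work surface, if the arm or the gripper's body presses on something with over 40 N, if the wrist force passes 120 N, or if a joint passes its speed limit or range.

## Working session

There is one attempt and no reset: what is moved stays moved. The work goes in short steps, Python scripts to look and compute and a shell command to move; the robot and the scene stay as the last step left them, time stands still between calls to the robot, and variables do not carry over. Pictures are saved under pics/ and viewed, on a budget of 10 in all, crops included, one or two more only if the job needs it, and the job is handed in when it is done.

```bash
mkdir -p pics; ls; cat > h.py <<'E'
import numpy as np, cv2
from workcell import status, read_camera, camera_params, job, bot
def cam(name):
    s=status.get_state(); p=camera_params(name); K=np.array(p["K"])
    if name=="wrist":
        T=np.array(p["T_tool_cam"]); R0=np.array(s["tool_rot"]); t0=np.array(s["tool_pos"])
        Rc=R0@T[:3,:3]; c=R0@T[:3,3]+t0
    else:
        R=np.array(p["R"]); Rc=R.T; c=-R.T@np.array(p["t"])
    return K,p["k1"],Rc,c
def rays(C,px):
    K,k1,Rc,c=C
    px=np.asarray(px,float).reshape(-1,1,2)
    u=cv2.undistortPoints(px,K,np.array([k1,0,0,0.]),None,None,None).reshape(-1,2)
    return np.c_[u,np.ones(len(u))]@Rc.T
def onplane(C,px,z):
    d=rays(C,px); c=C[3]; return c+d*((z-c[2])/d[:,2])[:,None]
def proj(C,X):
    K,k1,Rc,c=C
    return cv2.projectPoints(np.asarray(X,float).reshape(-1,1,3),cv2.Rodrigues(Rc.T)[0],-Rc.T@c,K,np.array([k1,0,0,0.]))[0].reshape(-1,2)
E
python3 - <<'E'
from h import *
s=status.get_state(); print(s["tool_pos"],np.round(s["tool_rot"],3),s["gripper_width"],bot.tcp_to_tips)
for n in ("scene","side","wrist"):
    C=cam(n);print(n,C[0][0,0],C[1],np.round(C[2],2),np.round(C[3],3))
for n in ("scene","side"):
    p,d=read_camera(n); cv2.imwrite(f"pics/{n}0.png",p); np.save(n+"0.npy",d)
E
```

```text
pics
[0.16136385 0.49891835 0.25243701] [[ 0.951 -0.001  0.308]
 [-0.308 -0.002  0.951]
 [ 0.    -1.    -0.002]] 0.08504249584621902 0.022
scene 490.1557939565346 0.018341892112106125 [[-0.55 -0.52  0.66]
 [-0.83  0.34 -0.43]
 [-0.   -0.78 -0.62]] [-0.075  0.36   0.627]
side 399.7754332275751 -0.06785633127740764 [[-0.99 -0.09  0.11]
 [-0.14  0.67 -0.73]
 [-0.01 -0.74 -0.68]] [0.438 0.541 0.614]
wrist 335.2178842189363 -0.05067554651593645 [[ 0.31  0.91  0.26]
 [ 0.95 -0.29 -0.09]
 [-0.    0.28 -0.96]] [0.094 0.522 0.371]
```

View pics/scene0.png

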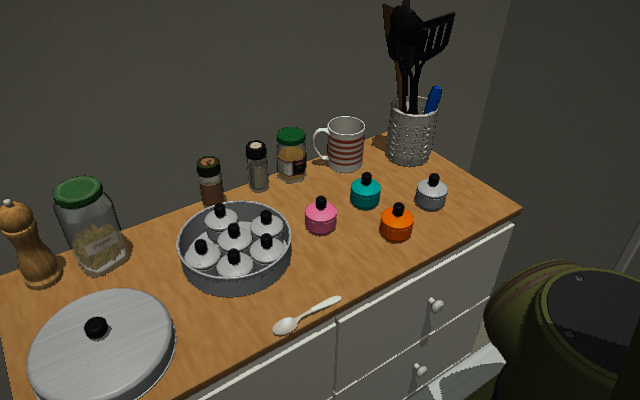

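View pics/side0.png

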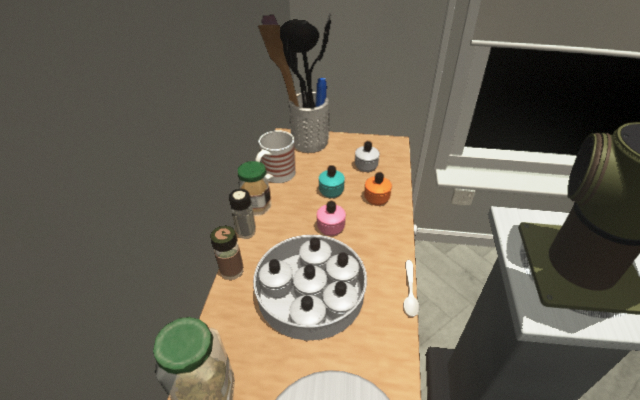

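Two views of the scene:
- **Tin:** scene (235,245) and side (310,285), with 6 knobs. In the scene view they are at (220,210), (266,217), (234,229), (201,246), (266,240) and (234,257).
- **pot_7 candidates:** steel (432,190), pink (320,215), turquoise (366,190), orange (397,222), and the big lid's knob (96,328).

The bare-steel one at (432,190) fits pot_7. I'll check that crop and triangulate all the knobs.

```bash
python3 - <<'E'
from h import *
seeds={"scene":[(220,210),(266,217),(234,229),(201,246),(266,240),(234,257),(432,178)],
"side":[(274,266),(315,243),(309,271),(307,302),(342,258),(340,288),(367,146)]}
P={}
for n in seeds:
    p=cv2.imread(f"pics/{n}0.png"); C=cam(n); m=(p.max(2)<50).astype(np.uint8)
    k,l,st,ce=cv2.connectedComponentsWithStats(m)
    out=[]
    for s in seeds[n]:
        i=min([j for j in range(1,k) if 15<st[j,4]<400],key=lambda j:np.hypot(*(ce[j]-s)))
        z=0.061+(0.003 if s!=seeds[n][-1] else 0)
        out.append(onplane(C,ce[i],z)[0]); print(n,s,ce[i].round(1),st[i].tolist(),out[-1].round(4))
    # rim: bright tin? depth at tin
    P[n]=np.array(out)
A,B=P["scene"],P["side"]
for a in A:
    j=np.argmin(np.linalg.norm(B-a,axis=1)); print(a[:2].round(4),B[j][:2].round(4),((a+B[j])/2)[:2].round(4),1e3*np.linalg.norm(a-B[j]).round(4))
p=cv2.imread("pics/scene0.png"); q=cv2.imread("pics/side0.png")
cv2.imwrite("pics/crop1.png",np.hstack([cv2.resize(p[150:250,290:460],None,fx=2.3,fy=2.3),cv2.resize(q[120:220,310:420],(400,230))]))
E
```

```text
scene (220, 210) [219.4 209.9] [214, 203, 12, 15, 138] [0.5797 0.1197 0.064 ]
scene (266, 217) [265.6 216.5] [260, 209, 12, 16, 143] [0.5178 0.0596 0.064 ]
scene (234, 229) [233.4 230.1] [228, 223, 12, 15, 145] [0.5173 0.1232 0.064 ]
scene (201, 246) [200.5 246.6] [195, 239, 13, 16, 154] [0.5108 0.1865 0.064 ]
scene (266, 240) [266.  240.7] [258, 234, 16, 15, 151] [0.4633 0.0898 0.064 ]
scene (234, 257) [233.5 256.2] [225, 249, 19, 16, 170] [0.4608 0.1514 0.064 ]
scene (432, 178) [433.4 179.5] [428, 173, 11, 14, 120] [ 0.4362 -0.2696  0.061 ]
side (274, 266) [273.9 267.4] [270, 260, 9, 13, 67] [0.5805 0.1232 0.064 ]
side (315, 243) [314.3 246.1] [311, 242, 8, 8, 41] [0.5181 0.0657 0.064 ]
side (309, 271) [309.1 273.7] [305, 270, 9, 8, 51] [0.5177 0.1287 0.064 ]
side (307, 302) [306.3 306. ] [302, 302, 10, 8, 45] [0.5124 0.1925 0.064 ]
side (342, 258) [342.1 262.1] [339, 258, 8, 8, 37] [0.4644 0.0963 0.064 ]
side (340, 288) [339.7 291.3] [336, 288, 9, 7, 38] [0.4624 0.1577 0.064 ]
side (367, 146) [367.3 146.3] [365, 142, 6, 9, 41] [ 0.4377 -0.2689  0.061 ]
[0.5797 0.1197] [0.5805 0.1232] [0.5801 0.1215] 3.6
[0.5178 0.0596] [0.5181 0.0657] [0.518  0.0626] 6.1000000000000005
[0.5173 0.1232] [0.5177 0.1287] [0.5175 0.1259] 5.5
[0.5108 0.1865] [0.5124 0.1925] [0.5116 0.1895] 6.2
[0.4633 0.0898] [0.4644 0.0963] [0.4638 0.093 ] 6.5
[0.4608 0.1514] [0.4624 0.1577] [0.4616 0.1545] 6.6
[ 0.4362 -0.2696] [ 0.4377 -0.2689] [ 0.4369 -0.2692] 1.6
```

View pics/crop1.png

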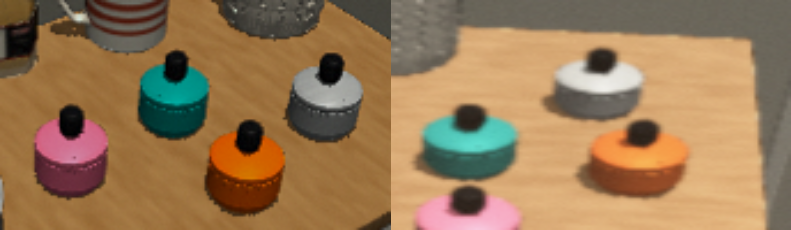

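The crop confirms the steel pot at scene (432,190) is the only uncoloured loose one, so it is pot_7, at about (0.437,-0.269). In the tin, the stray is the knob at scene (219,210). It sits about 99° and 87° from its neighbours, while the others are about 58° apart. Next I'll hover over the tin for a close measurement.

```bash
python3 -m creep '[[[452,22,-249],[0,0,0]],[[452,22,-249],[0,0,0]],[[452,22,-249],[0,0,0]],[[452,22,-249],[0,0,0]],[[452,22,-249],[0,0,0]]]' 50 40; python3 - <<'E'
from h import *
s=status.get_state();print(s["clock"],s["tool_pos"],s["joint_positions"],s["force"])
E
```

```text
clock: 0.6
tool_pos: [0.3334, 0.3158, 0.2423]
tool_rot: [[0.952, -0.0, 0.307], [-0.307, -0.0, 0.952], [-0.0, -1.0, -0.0]]
force: [0.3, 1.2, -0.7]
gripper_width: 0.0427
0.6 [0.33335835 0.31581425 0.24231148] [ 7.58393701e-01  1.53525971e-01 -3.06765885e-01  1.11085654e+00
 -2.19765889e-05  1.07057224e+00] [ 0.2776025   1.23328179 -0.65956092]
```

```bash
cat >> h.py <<'E'
def knobs(C,p,guess,z):
    """refine knob-top centres: dark blob near the guess, cast to knob mid height"""
    m=(p.max(2)<55).astype(np.uint8); k,l,st,ce=cv2.connectedComponentsWithStats(m); out=[]
    for g in guess:
        u=proj(C,[[*g,z]])[0]
        J=[j for j in range(1,k) if 100<st[j,4]<6000 and np.hypot(*(ce[j]-u))<40]
        if not J: out.append((np.nan,)*4); continue
        j=min(J,key=lambda j:np.hypot(*(ce[j]-u)))
        out.append((*onplane(C,ce[j],z)[0][:2],st[j,2],st[j,3]))
    return np.array(out)
def look(name,f):
    C=cam(name); p,d=read_camera(name); cv2.imwrite("pics/"+f,p); return C,p,d
E
python3 -m creep '[[[232,12,-128],[0,0,0]],[[232,12,-128],[0,0,0]],[[232,12,-128],[0,0,0]],[[232,12,-128],[0,0,0]],[[232,12,-128],[0,0,0]]]'
python3 -m creep '[[[20,0,-10],[0,0,0]],[[20,0,-10],[0,0,0]]]'
python3 - <<'E'
from h import *
C,p,d=look("wrist","w1.png")
G=[(.5797,.1197),(.5178,.0596),(.5173,.1232),(.5108,.1865),(.4633,.0898),(.4608,.1514)]
print(knobs(C,p,G,.064).round(4)); print(proj(C,[[*g,.064] for g in G]).round(0).tolist())
E
```

```text
clock: 1.1
tool_pos: [0.5044, 0.1336, 0.231]
tool_rot: [[0.951, -0.0, 0.308], [-0.308, 0.0, 0.951], [-0.0, -1.0, -0.0]]
force: [0.8, 1.2, 0.4]
gripper_width: 0.0429
clock: 1.3
tool_pos: [0.5214, 0.1174, 0.2305]
tool_rot: [[0.95, -0.0, 0.312], [-0.312, -0.001, 0.95], [0.0, -1.0, -0.001]]
force: [-0.9, 0.1, 0.4]
gripper_width: 0.0426
[[ 0.5796  0.1209 20.     24.    ]
 [ 0.5175  0.0613 23.     24.    ]
 [ 0.517   0.1244 21.     22.    ]
 [ 0.5101  0.1846 23.     22.    ]
 [ 0.465   0.0917 23.     22.    ]
 [    nan     nan     nan     nan]]
[[345.0, 242.0], [260.0, 200.0], [328.0, 178.0], [396.0, 148.0], [270.0, 131.0], [339.0, 104.0]]
```

View pics/w1.png

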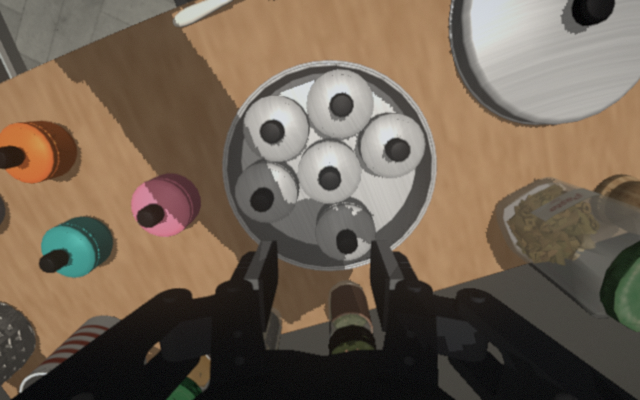

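The wrist view shows the tin rim spanning columns 224–436 and rows 61–270. The stray's knob is at (347,240), alone at the far wall, with four pots side by side and one in the middle. I'll fit the rim and plan the moves.

```bash
cat >> h.py <<'E'
def rim(C,p,c0,show=None):
    """radial search for the outer rim edge: last strong grey->wood (saturation) step"""
    hsv=cv2.cvtColor(cv2.GaussianBlur(p,(3,3),0),cv2.COLOR_BGR2HSV)[...,1].astype(float)
    pts=[]; r=np.arange(.085,.110,.0005)
    for a in np.radians(np.arange(0,360,4)):
        X=np.c_[c0[0]+r*np.cos(a),c0[1]+r*np.sin(a),np.full(len(r),.05)]
        u=proj(C,X).astype(np.float32); s=cv2.remap(hsv.astype(np.float32),u[:,0],u[:,1],1).ravel()
        g=s[4:]-s[:-4]; i=g.argmax()
        if g[i]>25: pts.append(X[i+2,:2])
    pts=np.array(pts)
    for _ in range(6):
        A=np.c_[2*pts,np.ones(len(pts))]; x=np.linalg.lstsq(A,(pts**2).sum(1),rcond=None)[0]
        R=np.sqrt(x[2]+x[0]**2+x[1]**2); e=np.abs(np.hypot(*(pts-x[:2]).T)-R); pts=pts[e<max(2*np.median(e),.001)]
    return x[:2],R,len(pts),np.median(e)
E
python3 - <<'E'
from h import *
C=cam("wrist"); p=cv2.imread("pics/w1.png")
print(rim(C,p,(.5145,.124)))
print(onplane(C,[(224,165),(436,170),(325,61),(327,270)],.05).round(4))
m=(p.max(2)<70).astype(np.uint8);k,l,st,ce=cv2.connectedComponentsWithStats(m);j=l[105,341];print(st[j],onplane(C,ce[j],.064))
C=cam("scene");print(rim(C,cv2.imread("pics/scene0.png"),(.5145,.124)))
E
```

```text
(array([0.51547118, 0.12598576]), np.float64(0.09805563256825221), 84, np.float64(0.00014710686759244335))
[[0.4777 0.0377 0.05  ]
 [0.5421 0.2202 0.05  ]
 [0.4221 0.1525 0.05  ]
 [0.6077 0.0942 0.05  ]]
[     0      0    640    400 189452] [[0.49544003 0.11883194 0.064     ]]
(array([0.51799297, 0.12304418]), np.float64(0.09881989267828399), 41, np.float64(0.00025308188490541506))
```

```bash
python3 -m creep '[[[54,50,21],[0,0,0]],[[54,90,21],[0,0,0]],[[54,125,21],[0,0,0]],[[54,130,21],[0,0,0]],[[54,130,21],[0,0,0]]]'
python3 - <<'E'
from h import *
C,p,d=look("wrist","w2.png")
print(knobs(C,p,[(.5796,.1209),(.5175,.0613),(.517,.1244)],.064).round(4))
s=status.get_state();print(s["tool_pos"],proj(C,[s["tool_pos"]]),np.array(s["tool_rot"]).round(3)[:,2])
E
```

```text
clock: 1.85
tool_pos: [0.5749, 0.1238, 0.1005]
tool_rot: [[0.952, -0.005, 0.306], [-0.306, -0.001, 0.952], [-0.004, -1.0, -0.002]]
force: [0.4, 0.2, 1.8]
gripper_width: 0.0426
[[ 0.5798  0.1212 38.     46.    ]
 [ 0.5175  0.0616 52.     45.    ]
 [ 0.5177  0.1256 42.     42.    ]]
[0.57666566 0.12401258 0.10241401] [[323.48461698 291.21837394]] [ 0.306  0.952 -0.   ]
```

View pics/w2.png

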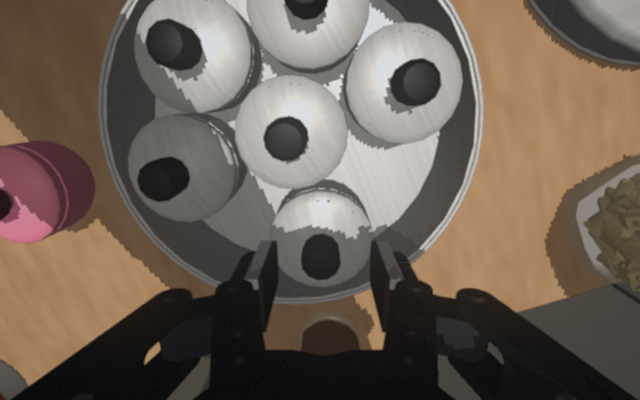

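The knob sits between the jaws at (320,257), with the jaws just short of it. I'll let it settle and then descend.

```bash
python3 -m creep '[[[2,10,0],[0,0,0]],[[2,15,0],[0,0,0]],[[2,15,0],[0,0,0]]]'
```

```text
clock: 2.2
tool_pos: [0.5793, 0.1226, 0.0869]
tool_rot: [[0.951, 0.001, 0.308], [-0.308, 0.0, 0.951], [0.001, -1.0, 0.0]]
force: [-1.1, -0.3, -0.4]
gripper_width: 0.0427
```

```bash
python3 -m creep '[[[1,6,-1],[0,0,0]],[[1,10,-1],[0,0,0]],[[1,10,-1],[0,0,0]],[[1,10,-1],[0,0,0]]]'; python3 -m creep '[[[0,0,0],[0,0,0]],[[0,0,0],[0,0,0]],[[0,0,0],[0,0,0]],[[0,0,0],[0,0,0]],[[0,0,0],[0,0,0]]]' 0 40
```

```text
clock: 2.6
tool_pos: [0.5797, 0.1212, 0.0762]
tool_rot: [[0.951, -0.0, 0.308], [-0.308, -0.0, 0.951], [-0.0, -1.0, -0.0]]
force: [-0.2, -0.6, -0.4]
gripper_width: 0.0424
clock: 3.1
tool_pos: [0.58, 0.1211, 0.0766]
tool_rot: [[0.951, 0.0, 0.308], [-0.308, -0.0, 0.951], [0.0, -1.0, -0.0]]
force: [-1.2, -0.6, 2.5]
gripper_width: 0.0179
```

```bash
python3 -m creep '[[[0,-3,0],[0,0,0]],[[0,-6,0],[0,0,0]],[[0,-6,0],[0,0,0]]]'; python3 -m creep '[[[1,0,-7],[0,0,0]],[[1.5,0,-15],[0,0,0]],[[1,0,-22],[0,0,0]],[[0,0,-29],[0,0,0]],[[0,0,-29],[0,0,0]]]'; python3 -m creep '[[[0,0,0],[0,0,0]],[[0,0,0],[0,0,0]]]'
```

```text
clock: 3.4
tool_pos: [0.5801, 0.1214, 0.0827]
tool_rot: [[0.951, 0.0, 0.308], [-0.308, 0.0, 0.951], [0.0, -1.0, 0.0]]
force: [0.1, 0.9, -2.0]
gripper_width: 0.0176
clock: 3.9
tool_pos: [0.57, 0.0925, 0.0822]
tool_rot: [[0.951, -0.001, 0.309], [-0.309, -0.0, 0.951], [-0.001, -1.0, -0.001]]
force: [-0.7, 0.6, -2.1]
gripper_width: 0.0179
clock: 4.1
tool_pos: [0.5712, 0.0938, 0.0824]
tool_rot: [[0.951, 0.0, 0.308], [-0.308, 0.0, 0.951], [0.0, -1.0, 0.0]]
force: [-1.1, -0.4, -2.6]
gripper_width: 0.0179
```

```bash
python3 -m creep '[[[0,2,0],[0,0,0]],[[0,4,0],[0,0,0]],[[0,5,0],[0,0,0]],[[0,5.5,0],[0,0,0]],[[0,5.5,0],[0,0,0]]]'; python3 -m creep '[[[0,0.5,0],[0,0,0]],[[0,0.5,0],[0,0,0]]]'
```

```text
clock: 4.6
tool_pos: [0.5709, 0.0937, 0.0768]
tool_rot: [[0.952, -0.0, 0.308], [-0.308, -0.0, 0.952], [-0.0, -1.0, -0.0]]
force: [-1.0, -0.0, -1.5]
gripper_width: 0.0179
clock: 4.8
tool_pos: [0.5711, 0.0937, 0.0766]
tool_rot: [[0.951, 0.0, 0.308], [-0.308, -0.0, 0.951], [0.0, -1.0, 0.0]]
force: [0.1, 0.1, -0.2]
gripper_width: 0.0173
```

```bash
python3 -m creep '[[[0,0,0],[0,0,0]],[[0,0,0],[0,0,0]],[[0,0,0],[0,0,0]],[[0,-20,0],[0,0,0]],[[0,-60,0],[0,0,0]]]' 50;python3 -m creep '[[[-16,-50,-40],[0,0,0]],[[-16,-60,-90],[0,0,0]],[[-16,-60,-140],[0,0,0]],[[-16,-60,-140],[0,0,0]]]'; python3 - <<'E'
from h import *
print(onplane(cam("scene"),[(410,162)],0),onplane(cam("side"),[(311,150),(270,178)],0))
p,d=read_camera("scene");C=cam("scene");cv2.imwrite("pics/scene1.png",p)
ys,xs=np.mgrid[40:170:3,370:460:3];zz=d[ys,xs];ok=zz>0
r=rays(C,np.c_[xs[ok],ys[ok]]);Rc=C[2];X=C[3]+r*(zz[ok])[:,None]
for z in np.arange(0.0,.4,.05):
    q=X[(abs(X[:,2]-z)<.025)&(X[:,0]<.7)];
    if len(q): print(z,q.min(0).round(3),q.max(0).round(3))
E
```

```text
clock: 5.3
tool_pos: [0.5682, 0.0932, 0.1339]
tool_rot: [[0.951, -0.007, 0.308], [-0.308, -0.001, 0.951], [-0.007, -1.0, -0.003]]
force: [1.9, -0.1, 0.4]
gripper_width: 0.0428
clock: 5.7
tool_pos: [0.5114, -0.0378, 0.1977]
tool_rot: [[0.95, 0.001, 0.311], [-0.311, -0.002, 0.95], [0.002, -1.0, -0.001]]
force: [-0.2, 0.3, -0.9]
gripper_width: 0.0426
[[ 0.56915413 -0.34168445  0.        ]] [[ 0.58501209 -0.32232346  0.        ]
 [ 0.66661607 -0.19329208  0.        ]]
0.0 [ 0.545 -0.377 -0.002] [ 0.698 -0.248  0.023]
0.05 [ 0.549 -0.329  0.025] [ 0.627 -0.304  0.075]
0.1 [ 0.555 -0.376  0.076] [ 0.633 -0.303  0.125]
0.15000000000000002 [ 0.564 -0.375  0.126] [ 0.648 -0.303  0.174]
0.2 [ 0.603 -0.374  0.176] [ 0.656 -0.316  0.225]
0.25 [ 0.598 -0.354  0.226] [ 0.633 -0.287  0.274]
0.30000000000000004 [ 0.581 -0.305  0.278] [ 0.597 -0.293  0.285]
```

```bash
python3 -m creep '[[[0,0,-50],[0,0,0]],[[0,0,-100],[0,0,0]],[[0,10,-150],[0,0,0]],[[0,40,-200],[0,0,0]],[[0,68,-242],[0,0,0]]]'; python3 -m creep '[[[0,0,0],[0,0,0]],[[0,0,0],[0,0,0]],[[0,0,0],[0,0,0]]]'
python3 - <<'E'
from h import *
C,p,d=look("wrist","w3.png")
print(knobs(C,p,[(.437,-.2692)],.061).round(4),proj(C,[[.437,-.2692,.061]]))
s=status.get_state();print(s["tool_pos"],np.array(s["tool_rot"]).round(3)[:,2])
E
```

```text
clock: 6.25
tool_pos: [0.4416, -0.2586, 0.1335]
tool_rot: [[0.952, 0.003, 0.307], [-0.307, -0.001, 0.952], [0.003, -1.0, 0.0]]
force: [0.6, -0.8, -0.3]
gripper_width: 0.0426
clock: 6.55
tool_pos: [0.4417, -0.2563, 0.1339]
tool_rot: [[0.952, 0.001, 0.306], [-0.306, 0.0, 0.952], [0.0, -1.0, 0.001]]
force: [0.2, -0.4, -0.0]
gripper_width: 0.0427
[[ 0.4363 -0.269  32.     36.    ]] [[299.7680896  220.85981432]]
[ 0.44191059 -0.25616319  0.13423259] [0.306 0.952 0.   ]
```

View pics/w3.png

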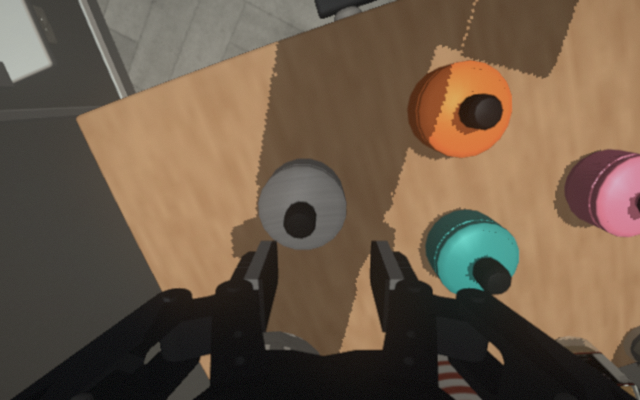

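The steel pot's knob is at (300,220), measured at (0.4363,-0.269). The orange and turquoise pots are clear of the jaws. Descending.

```bash
python3 -m creep '[[[-1,0,-14],[0,0,0]],[[-1,20,-14],[0,0,0]],[[-1,45,-14],[0,0,0]],[[-1,50,-14],[0,0,0]],[[-1,50,-14],[0,0,0]]]'
```

```text
clock: 7.1
tool_pos: [0.435, -0.2697, 0.0834]
tool_rot: [[0.952, -0.001, 0.307], [-0.307, 0.001, 0.952], [-0.002, -1.0, 0.0]]
force: [0.1, -0.0, 0.3]
gripper_width: 0.0429
```

```bash
python3 -m creep '[[[0.5,6,0.5],[0,0,0]],[[0.5,9.5,0.5],[0,0,0]],[[0.5,9.5,0.5],[0,0,0]]]'; python3 -m creep '[[[0.5,0,0],[0,0,0]],[[0.5,0,0],[0,0,0]],[[0.5,0,0],[0,0,0]],[[0.5,0,0],[0,0,0]],[[0.5,0,0],[0,0,0]]]' 0 40;  python3 -m creep '[[[0,-10,0],[0,0,0]],[[0,-40,0],[0,0,0]],[[0,-80,0],[0,0,0]],[[0,-90,0],[0,0,0]],[[0,-90,0],[0,0,0]]]'
```

```text
clock: 7.4
tool_pos: [0.4362, -0.2698, 0.0743]
tool_rot: [[0.952, 0.0, 0.307], [-0.307, -0.0, 0.952], [0.0, -1.0, -0.0]]
force: [0.8, 1.0, -0.8]
gripper_width: 0.0429
clock: 7.9
tool_pos: [0.4369, -0.2701, 0.0747]
tool_rot: [[0.952, 0.001, 0.308], [-0.308, -0.0, 0.952], [0.001, -1.0, 0.0]]
force: [-0.4, 1.5, 4.6]
gripper_width: 0.0179
clock: 8.4
tool_pos: [0.4378, -0.2709, 0.1661]
tool_rot: [[0.951, 0.004, 0.308], [-0.308, -0.002, 0.951], [0.004, -1.0, -0.001]]
force: [0.8, -0.6, -1.3]
gripper_width: 0.0177
```

```bash
python3 -m creep '[[[0,-15,30],[0,0,0]],[[-2,-24,70],[0,0,0]],[[-3,-24,115],[0,0,0]],[[-3,-24,160],[0,0,0]],[[-3,-24,205],[0,0,0]]]' - 50; python3 -m creep '[[[0,0,45],[0,0,0]],[[-2,0,90],[0,0,0]],[[-3,0,135],[0,0,0]],[[-3,0,180],[0,0,0]],[[-3,0,210],[0,0,0]]]'; python3 -m creep '[[[0,0,20],[0,0,0]],[[0,0,32],[0,0,0]],[[0,0,32],[0,0,0]]]'
```

```text
clock: 8.9
tool_pos: [0.4957, -0.0723, 0.1864]
tool_rot: [[0.951, -0.003, 0.308], [-0.308, 0.0, 0.951], [-0.003, -1.0, -0.001]]
force: [0.0, -0.8, -1.1]
gripper_width: 0.0178
clock: 9.4
tool_pos: [0.558, 0.1294, 0.1859]
tool_rot: [[0.952, -0.003, 0.306], [-0.306, -0.0, 0.952], [-0.003, -1.0, -0.001]]
force: [0.6, -1.4, -1.1]
gripper_width: 0.0176
clock: 9.7
tool_pos: [0.5682, 0.1577, 0.1871]
tool_rot: [[0.952, -0.001, 0.307], [-0.307, -0.001, 0.952], [-0.001, -1.0, -0.001]]
force: [0.8, -0.9, -1.3]
gripper_width: 0.0175
```

```bash
python3 - <<'E'
from h import *
C,p,d=look("wrist","w4.png")
G=[(.5711,.0937),(.5178,.0606),(.517,.1242),(.5101,.1846),(.465,.0915),(.4608,.1514)]
print(knobs(C,p,G,.064).round(4)); print(rim(C,p,(.5165,.1245)))
s=status.get_state();print(s["tool_pos"])
C,p,d=look("scene","scene2.png"); print(knobs(C,p,G,.064).round(4))
E
```

```text
[[ 0.5711  0.0941 28.     29.    ]
 [ 0.5176  0.0617 32.     28.    ]
 [ 0.5184  0.1256 28.     26.    ]
 [    nan     nan     nan     nan]
 [ 0.4644  0.0909 34.     28.    ]
 [ 0.4643  0.154  29.     30.    ]]
(array([0.51751744, 0.12483226]), np.float64(0.09794686265515948), 75, np.float64(0.0001231817809338176))
[0.56790574 0.1565564  0.18736594]
[[ 0.5715  0.0921 11.     15.    ]
 [ 0.518   0.0592 12.     15.    ]
 [ 0.5173  0.1231 12.     15.    ]
 [ 0.5118  0.1861 12.     16.    ]
 [ 0.464   0.0895 14.     16.    ]
 [ 0.4607  0.1517 12.     16.    ]]
```

View pics/w4.png

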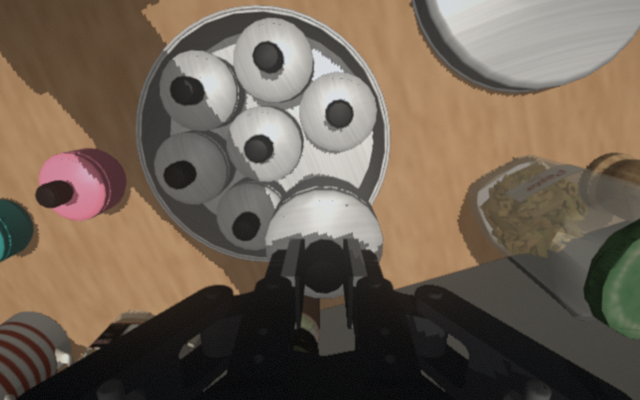

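Wrist view: the closed-up pot's knob is at (247,226), and the slot is the bright floor right of it, beside the held pot at about (323,230). Slot target is (0.5705,0.1588). I'll go down to just above the rim and check.

```bash
python3 -m creep '[[[2,20,2.5],[0,0,0]],[[2,40,2.5],[0,0,0]],[[2,50,2.5],[0,0,0]],[[2,50,2.5],[0,0,0]],[[2,50,2.5],[0,0,0]]]';python3 -m creep '[[[0,0,0],[0,0,0]]]'
```

```text
clock: 10.3
tool_pos: [0.5711, 0.1582, 0.1386]
tool_rot: [[0.951, 0.0, 0.309], [-0.309, -0.0, 0.951], [0.0, -1.0, -0.0]]
force: [0.4, 0.3, -0.4]
gripper_width: 0.0174
clock: 10.4
tool_pos: [0.5718, 0.1587, 0.1393]
tool_rot: [[0.951, 0.002, 0.308], [-0.308, 0.0, 0.951], [0.002, -1.0, 0.001]]
force: [-0.3, 0.6, -1.0]
gripper_width: 0.0176
```

```bash
python3 -m creep '[[[-1,8,0],[0,0,0]],[[-1,14,0],[0,0,0]],[[-1,20,0],[0,0,0]],[[-1,26,0],[0,0,0]],[[-1,26,0],[0,0,0]]]';python3 -m creep '[[[0,3,0],[0,0,0]],[[0,6,0],[0,0,0]],[[0,6,0],[0,0,0]]]'
```

```text
clock: 10.9
tool_pos: [0.5692, 0.159, 0.1108]
tool_rot: [[0.952, -0.002, 0.308], [-0.308, -0.001, 0.952], [-0.002, -1.0, -0.001]]
force: [0.4, -1.1, -1.3]
gripper_width: 0.0175
clock: 11.2
tool_pos: [0.5699, 0.1592, 0.1058]
tool_rot: [[0.951, -0.001, 0.308], [-0.308, -0.0, 0.951], [-0.0, -1.0, -0.0]]
force: [-0.0, 0.7, -0.8]
gripper_width: 0.0176
```

Base is 31 mm up, inside the rim with no side force. I'll carry on down.

```bash
python3 -m creep '[[[0,5,0],[0,0,0]],[[0,10,0],[0,0,0]],[[0,14,0],[0,0,0]],[[0,18,0],[0,0,0]],[[0,18,0],[0,0,0]]]';python3 -m creep '[[[0,3,0],[0,0,0]],[[0,6,0],[0,0,0]],[[0,8,0],[0,0,0]],[[0,8,0],[0,0,0]]]'
```

```text
clock: 11.7
tool_pos: [0.5695, 0.1591, 0.0873]
tool_rot: [[0.951, -0.001, 0.308], [-0.308, -0.0, 0.951], [-0.001, -1.0, -0.001]]
force: [0.9, 0.3, -1.8]
gripper_width: 0.0175
clock: 12.1
tool_pos: [0.5699, 0.1592, 0.0798]
tool_rot: [[0.951, -0.001, 0.308], [-0.308, -0.0, 0.951], [-0.0, -1.0, -0.0]]
force: [0.1, -0.2, -0.8]
gripper_width: 0.0177
```

```bash
python3 -m creep '[[[0,0.5,0],[0,0,0]],[[0,1,0],[0,0,0]],[[0,1.5,0],[0,0,0]],[[0,1.5,0],[0,0,0]],[[0,1.5,0],[0,0,0]]]';python3 -m creep '[[[0,0.5,0],[0,0,0]],[[0,1,0],[0,0,0]],[[0,1,0],[0,0,0]]]'
```

```text
clock: 12.6
tool_pos: [0.5701, 0.1592, 0.0787]
tool_rot: [[0.951, 0.0, 0.308], [-0.308, -0.0, 0.951], [0.0, -1.0, -0.0]]
force: [0.0, 0.0, -1.1]
gripper_width: 0.0178
clock: 12.9
tool_pos: [0.5702, 0.1593, 0.0778]
tool_rot: [[0.951, 0.0, 0.308], [-0.308, 0.0, 0.951], [0.0, -1.0, 0.0]]
force: [-1.2, -0.5, -0.4]
gripper_width: 0.0176
```

```bash
for i in 1; do python3 -m creep '[[[0,0.4,0],[0,0,0]],[[0,0.8,0],[0,0,0]],[[0,0.8,0],[0,0,0]]]'; done; python3 - <<'E'
from h import *
print(status.get_state()["force"])
E
```

```text
clock: 13.2
tool_pos: [0.5702, 0.1593, 0.0777]
tool_rot: [[0.951, 0.001, 0.308], [-0.308, 0.0, 0.951], [0.001, -1.0, 0.001]]
force: [-1.8, -0.8, 5.6]
gripper_width: 0.0174
[-1.77341307 -0.76509074  5.56379521]
```

Force is up by 5.6 N at the expected height, so the pot is on the floor. I'll open, rise and back off for a check.

```bash
python3 -m creep '[[[0,0,0],[0,0,0]],[[0,0,0],[0,0,0]],[[0,0,0],[0,0,0]],[[0,-15,0],[0,0,0]],[[0,-50,0],[0,0,0]]]' 50; python3 -m creep '[[[-30,-60,0],[0,0,0]],[[-70,-110,0],[0,0,0]],[[-70,-110,0],[0,0,0]],[[-70,-110,0],[0,0,0]],[[-70,-110,0],[0,0,0]]]'
python3 - <<'E'
from h import *
C,p,d=look("wrist","w5.png")
G=[(.5711,.0937),(.5178,.0606),(.517,.1242),(.5101,.1846),(.465,.0915),(.4608,.1514),(.5702,.1593)]
print(status.get_state()["tool_pos"],knobs(C,p,G,.064).round(4)); print(rim(C,p,(.5175,.1245)))
for n in ("scene","side"):
    C,q,d=look(n,n+"3.png")
    m=(q.max(2)<50).astype(np.uint8);k,l,st,ce=cv2.connectedComponentsWithStats(m)
    for g in G:
        u=proj(C,[[*g,.064]])[0]; j=min([j for j in range(1,k) if 15<st[j,4]<400],key=lambda j:np.hypot(*(ce[j]-u)))
        x=onplane(C,ce[j],.064)[0]; print(n,g,x[:2].round(4),"top row-proj",st[j,1]-proj(C,[[*x[:2],.074]])[0][1].round(1))
    if n=="side": 
        w=cv2.resize(q[220:350,230:390],(640,520))
cv2.imwrite("pics/fin.png",np.hstack([cv2.resize(p[:,100:500],(400,400)),cv2.resize(w,(400,400))]))
E
```

```text
clock: 13.7
tool_pos: [0.5675, 0.1585, 0.1241]
tool_rot: [[0.951, -0.007, 0.308], [-0.308, -0.002, 0.951], [-0.006, -1.0, -0.004]]
force: [0.5, 0.3, -0.6]
gripper_width: 0.0426
clock: 14.2
tool_pos: [0.5039, 0.181, 0.2372]
tool_rot: [[0.952, 0.002, 0.307], [-0.307, 0.0, 0.952], [0.002, -1.0, 0.001]]
force: [0.2, -0.2, -0.5]
gripper_width: 0.0428
[0.50359531 0.18061903 0.23606915] [[    nan     nan     nan     nan]
 [ 0.5173  0.0616 24.     24.    ]
 [ 0.5176  0.1248 22.     23.    ]
 [ 0.5121  0.1873 20.     22.    ]
 [ 0.4639  0.0912 25.     23.    ]
 [ 0.4624  0.1538 22.     21.    ]
 [ 0.5695  0.1605 20.     24.    ]]
(array([0.51730806, 0.12483866]), np.float64(0.09805271118120926), 82, np.float64(0.00016548657879494888))
scene (0.5711, 0.0937) [0.5711 0.0924] top row-proj -1.8000000000000114
scene (0.5178, 0.0606) [0.5177 0.0593] top row-proj -2.1999999999999886
scene (0.517, 0.1242) [0.5174 0.1233] top row-proj -2.6999999999999886
scene (0.5101, 0.1846) [0.5118 0.1862] top row-proj -2.8000000000000114
scene (0.465, 0.0915) [0.4639 0.0895] top row-proj -3.0
scene (0.4608, 0.1514) [0.4605 0.1518] top row-proj -3.0
scene (0.5702, 0.1593) [0.5701 0.1587] top row-proj -2.4000000000000057
side (0.5711, 0.0937) [0.5724 0.0921] top row-proj -2.5
side (0.5178, 0.0606) [0.518  0.0594] top row-proj -1.9000000000000057
side (0.517, 0.1242) [0.5186 0.1232] top row-proj -2.5
side (0.5101, 0.1846) [0.5111 0.193 ] top row-proj 1.1999999999999886
side (0.465, 0.0915) [0.4648 0.0898] top row-proj -2.5999999999999943
side (0.4608, 0.1514) [0.4631 0.158 ] top row-proj 0.19999999999998863
side (0.5702, 0.1593) [0.5709 0.1592] top row-proj -2.3000000000000114
```

View pics/fin.png

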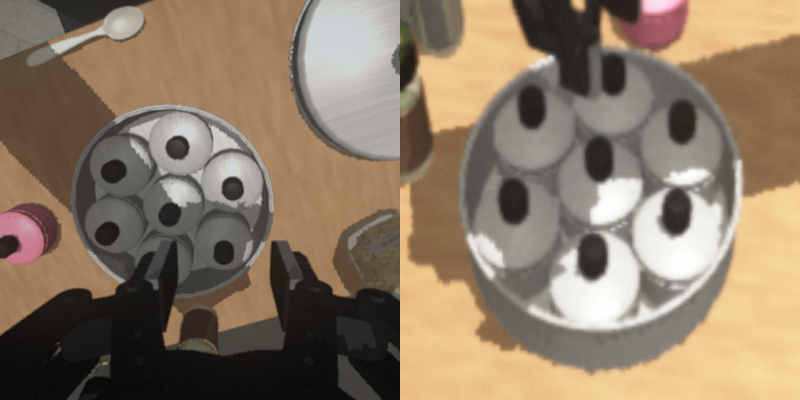

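All seven pots are in the tin, one in the middle and six round it. The knob heights agree within about 1 px where lighting allows, the tin centre is unmoved, and the gripper is clear. Handing in.

```bash
python3 -c "
from workcell import job
print(job.hand_in())"
```

```text
the job is handed in; nothing more can be done
None
```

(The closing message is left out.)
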